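# Turn the scale's dust cover into a weighing tray

### The arm

A 6-joint arm with a two-finger parallel gripper is mounted at the origin on the work surface. World frame = base frame: x ahead of the robot, y to its left, z up, the work surface at z = 0. Lengths are in m, angles in rad, forces in N, time in s.
With the tool pointing down it reaches from about 0.35 to 0.85 m from the base axis. Payload 8.1 kg.
Tool frame: the origin (TCP) lies on the centre line of the jaws, within the pads' length; the fingertips stand 17 mm ahead of it and the grasp point (between the pads) lies 2 mm behind it; z points along the fingers, y is the line along which they close (so a half turn about z gives the same grasp; the last joint's range is limited). The gripper opens to 93 mm and grips with 3 to 60 N. Pads are 15 mm wide; open, the fingers measure 128 mm over their backs; the gripper's body (75 mm by 188 mm) begins 65 mm behind the grasp point.
Start: joints at [1.228, 0.13, 1.488, -0, 1.523, -0.085], TCP at [0.153, 0.58, 0.236] pointing down, gripper open.
Joint ranges: [-2.96, 2.96], [-0.89, 2.26], [0.02, 2.5], [-1.34, 4.48], [0, 2.73], [-2.66, 2.66]. Speed limits (rad/s): [2.39, 2.39, 2.79, 3.14, 3.14, 3.14].

### API

Orientations are given as a rotation vector (axis times angle).
In Python, from plant import telemetry, viewer, order gives the robot as it stands.
- The arm moves only by the tool send_rows, never from a script. Its argument "plan" is a list that holds one entry, the list of rows, each a list of 5 numbers: the closure, from -1 (fully open) to 1 (shut), then the shift along the world's x, y, z normalised to -1 to 1, where 1 is 0.2 m, then the turn about the world's z normalised to -1 to 1, where 1 is 60 degrees. A call has 1 to 20 rows; each row is the pose to reach, as a shift and turn from the pose commanded when the call began; what a row does not reach only later rows make up. A row lasts 1/12 s, in which the tool goes at most 41.7 mm and 7.16 degrees, less where a joint would pass 70% of its speed; a pose out of reach is approached as far as the arm can. A call with a number of a shift or a turn outside -1 to 1 is refused whole. A call with a gripper value outside its range is refused whole. The fingers move at their own pace and stop on an object; "force" is the grip in N (left out, the last holds). Time passes only in rows, so rows that repeat a pose let the fingers close. It gives the time, the measured TCP pose, the force, the opening and the grip force at its end, in the units of the state.
- telemetry.read_state(): the state, without advancing time (a new reading comes with each control period).
- viewer.read_camera(name): name is "scene" or "side" or "wrist"; returns (picture, depth): 384x512x3 uint8, blue, green, red; 384x512 float32, m along the optical axis (not along the pixel's ray), 0 where there is no reading.
- viewer.calibration(name): a dict with "camera_matrix" (3x3 intrinsics, pixels), "extrinsics" (4x4, takes a point from camera to world coordinates); the wrist camera has in their place "hand_eye" (4x4, takes a point from camera to tool coordinates, whose origin is the TCP and whose axes are the flange's). Camera axes: x right, y up, looking along -z (the intrinsics and any distortion apply to the point x, -y, -z); pixel columns grow to the right and rows downward; lengths in m; the calibration is good to about 2 mm. The wrist camera is an equidistant fisheye: a pixel r from the principal point sees the ray r / f radians off the axis. A picture is of the moment at which its call begins: read the wrist's pose just before it. calibration takes no time and is no camera call.
- order.close_job(): hands the job in; it is judged then, once.
The state is a dict: "t": time; "q": joint angles; "dq": joint speeds; "joint_torque": joint torques, N m; "tool_pos": TCP position; "orientation": TCP orientation; "force": force on the tool from outside, world axes, zero at the start; "wrist_torque": the same for the moment, N m; "opening": finger opening in m; "gripper_force": force on a finger pad.
Only numpy, scipy, OpenCV 4.12 (cv2) and the standard library are available. Lean on these libraries where they do the work, as an engineer would, in place of code of your own. Each camera call takes 0.05 s, during which the arm holds its last target. There are 200 camera calls.

### The job

Lift the blue dust cover off the scale, turn it upside down (stand it on the bench part-way and take hold of it again if need be), and lower it open side up onto the middle of the scale's steel pan, its long side along the pan's long side, so that it can serve as a weighing tray. Keep hold of it until it is on the pan: do not drop or toss it. Leave everything else where it stands.

Things in the scene. Friction and masses are not known exactly. Their poses are not given: they have to be found in the camera images.
- scale: grey bench scale fixed to the bench, 180 (its x) x 130 (its y) x 40 mm high, flat on top, with a black display and keys on the end nearer the robot (-x). Origin: centre of its underside, on the bench; z up.
- pan (a point): centre of the top face of the scale's steel weighing pan, 54 mm above the bench and 32 mm towards +x from the scale's middle; axes as the scale's. The pan is a block 40 (x) x 66 (y) mm standing 14 mm proud of the scale's top.
- cover: loose blue plastic dust cover, a box open on one side: 56 (x) x 80 (y) x 42 (z) mm outside, walls 3 mm, about 90 g. Origin: centre of its open mouth; z points from the mouth to the closed flat top, 42 mm away. At the start it stands mouth down over the pan, its rim on the scale's top, its long side (its y) across the scale, along the scale's y, within a few degrees.
- pad: green flat pad fixed to the bench, 190 (x) x 180 (y) x 3 mm, with free room to put things down except for a sharpening stone lying along its far (+x) edge. Origin: centre of its underside.
- jar: small round clear jar of findings with a black lid, 38 mm across, 45 mm high, beside the scale. A bystander; origin: centre of its underside.
- crucible: black open crucible cup, 48 mm across, 50 mm high, on the other side of the scale. A bystander; origin: centre of its underside.
- oilstone: red-brown sharpening stone, 30 x 110 x 18 mm, lying along the edge of the green pad. A bystander; origin: centre of its underside.
- bottle: bottle with a red cap, 54 mm across, 120 mm high, standing beyond the scale and pad. A bystander; origin: centre of its underside.
- hammer: small hammer, 220 mm long, lying to the right. A bystander; origin: middle of its length, underside.
- brush: bench brush lying to the left. A bystander; origin: middle of its length, underside.
- wax: yellow disc of wax, 60 mm across, 25 mm high, beyond the scale and pad. A bystander; origin: centre of its underside.
Not all that is in view belongs to the job. Several things have the shape of the cover; the one meant has the colours described above.

How it is judged:
By the outcome, as a careful person would: the job done as asked, in the order asked, and still so for the second after the job is handed in, with the robot touching nothing.
It also fails if it takes over 58 s, if anything falls off the work surface, if the arm or the gripper's body presses on something with over 40 N, if the wrist force passes 120 N, or if a joint passes its speed limit or range.

## Working session

There is one attempt and no reset: what is moved stays moved. The work goes in short steps, Python scripts to look and compute and a tool call to move; the robot and the scene stay as the last step left them, time stands still between calls to the robot, and variables do not carry over. Pictures are saved under pics/ and viewed, at most 10 in all, crops included, and the job is handed in when it is done.

Besides the shell and the picture viewer there is one more tool, called after "Emit:" in YAML: its name, and indented under it one key for each argument. send_rows: Moves the arm, as the interface text tells. Scaled input: -1 to 1 covers 0.2 m each way for a shift and 60 degrees each way for a turn. Its arguments: {"type":"object","properties":{"plan":{"type":"array"},"force":{"type":"number"}},"required":["plan"]}

```bash
ls; mkdir -p pics
cat > h.py <<'E'
import numpy as np, cv2
from plant import telemetry, viewer, order
def grab(n):
    s=telemetry.read_state(); p,d=viewer.read_camera(n); return s,p,d
def cloud(n,d):
    c=viewer.calibration(n); K=np.array(c["camera_matrix"]); T=np.array(c["extrinsics"])
    v,u=np.mgrid[:d.shape[0],:d.shape[1]]
    P=np.stack([(u-K[0,2])/K[0,0]*d,-(v-K[1,2])/K[1,1]*d,-d],-1)
    W=P@T[:3,:3].T+T[:3,3]; W[d<=0]=np.nan; return W
E
python3 - <<'E'
from h import *
for n in("scene","side"):
    s,p,d=grab(n); cv2.imwrite(f"pics/{n}0.png",p); np.savez(f"{n}0.npz",p=p,d=d)
    c=viewer.calibration(n); print({k:np.round(v,3).tolist() if not isinstance(v,str) else v for k,v in c.items()})
print(s)
E
```

```text
pics
{'camera_matrix': [[429.62, 0.0, 264.834], [0.0, 429.62, 191.976], [0.0, 0.0, 1.0]], 'extrinsics': [[-0.637, -0.491, 0.594, 1.334], [0.771, -0.41, 0.488, 0.616], [0.003, 0.769, 0.64, 0.876], [0.0, 0.0, 0.0, 1.0]]}
{'camera_matrix': [[408.473, 0.0, 249.979], [0.0, 408.473, 188.418], [0.0, 0.0, 1.0]], 'extrinsics': [[-0.912, 0.3, -0.281, 0.254], [-0.411, -0.697, 0.587, 0.716], [-0.02, 0.651, 0.759, 0.978], [0.0, 0.0, 0.0, 1.0]]}
{'t': 0.05, 'q': array([ 1.22761154e+00,  1.31111400e-01,  1.48925008e+00,  2.28281527e-05,
        1.52301455e+00, -8.54260152e-02]), 'dq': array([ 0.0004993 , -0.0003326 , -0.00206577, -0.00106937,  0.00175276,
       -0.00045873]), 'joint_torque': array([ 6.97304113e-04, -5.61765075e+01, -4.93494415e+01,  7.69359106e-02,
        2.99082510e-02, -8.42620830e-05]), 'tool_pos': array([0.15275541, 0.57968248, 0.23463319]), 'orientation': array([-4.03716578e-01, -3.11513837e+00,  2.72927382e-03]), 'force': array([-0.80869285,  0.28926788, -0.8267499 ]), 'wrist_torque': array([-0.00791441, -0.03274393,  0.00564401]), 'gripper_force': 0.0, 'opening': 0.09294102988366941}
```

View pics/scene0.png

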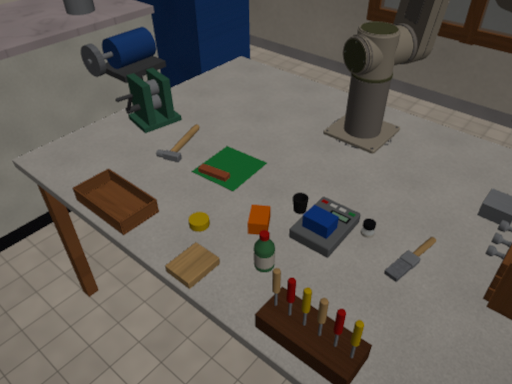

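View pics/side0.png

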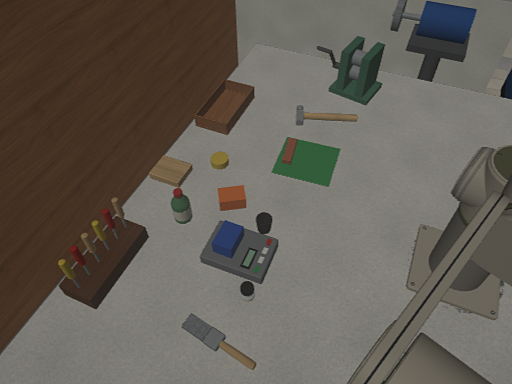

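Run:
```python
from h import *
def rect(P):
    r=cv2.minAreaRect(P.astype(np.float32)); return np.round(r[0],4),np.round(r[1],4),round(r[2],1)
for n in("scene","side"):
    z=np.load(n+"0.npz"); p,d=z["p"],z["d"]; W=cloud(n,d); hsv=cv2.cvtColor(p,cv2.COLOR_BGR2HSV)
    near=(W[...,0]>.2)&(W[...,0]<1)&(abs(W[...,1])<.7)
    print(n,"bench z",np.nanmedian(W[near&(abs(W[...,2])<.02)][:,2]))
    H,S,V=[hsv[...,i].astype(int) for i in range(3)]
    masks=dict(blue=(H>105)&(H<130)&(S>120)&near,green=(H>50)&(H<75)&(S>150)&near&(W[...,2]<.02),
      orange=(H>5)&(H<15)&(S>200)&near)
    for k,m in masks.items():
        m=m.astype(np.uint8); c,l,st,_=cv2.connectedComponentsWithStats(m); i=1+np.argmax(st[1:,4]); P=W[l==i]; P=P[~np.isnan(P[:,0])]
        zt=np.percentile(P[:,2],95); T=P[P[:,2]>zt-.008]
        print(k,st[i],"ztop",round(zt,4),"zmin",P[:,2].min().round(4),rect(T[:,:2]))
        if k=="blue": b=T[:,:2].mean(0)
    loc=near&(np.hypot(W[...,0]-b[0],W[...,1]-b[1])<.16)
    sc=W[loc&(W[...,2]>.033)&(W[...,2]<.047)]; 
    # top map
    g=W[loc&(W[...,2]>.012)]; bins=np.floor((g[:,:2]-b)/.01).astype(int)+16; M=np.zeros((33,33))
    for (i,j),zz in zip(bins,g[:,2]): M[i,j]=max(M[i,j],zz)
    print("b",b); 
    for i in range(32,-1,-1): print(f"{b[0]+(i-15.5)*.01:.2f}"," ".join(f"{int(v*1000):2d}" if v else " ." for v in M[i,::-1]))
```

```text
scene bench z 0.0004251054520731379
blue [302 205  37  34 776] ztop 0.084 zmin 0.0361 (array([0.5775, 0.1893]), array([0.0602, 0.0783]), 0.7)
green [ 193  147   73   44 1307] ztop 0.0069 zmin -0.0024 (array([ 0.4987, -0.2285]), array([0.1885, 0.1792]), 2.9)
orange [248 205  22  29 521] ztop 0.0447 zmin -0.0008 (array([0.6915, 0.062 ]), array([0.1904, 0.0573]), 37.1)
b [0.58012636 0.19075434]
0.75  .  .  .  .  .  .  .  .  .  .  .  .  .  .  .  .  .  .  .  .  .  .  .  .  .  .  .  .  .  .  .  .  .
0.74  .  .  .  .  .  .  .  .  .  .  .  .  .  .  .  .  .  .  .  .  .  .  .  .  .  .  .  .  .  .  .  .  .
0.73  .  .  .  .  .  .  .  .  .  .  .  .  .  .  .  .  .  .  .  .  .  .  .  .  .  .  .  .  .  .  .  .  .
0.72  .  .  .  .  .  .  .  .  .  .  .  .  .  .  .  .  .  .  .  .  .  .  .  .  .  .  .  .  .  .  .  .  .
0.71  .  .  .  .  .  .  .  .  .  .  .  .  .  .  .  .  .  .  .  .  .  .  .  .  .  .  .  .  .  .  .  .  .
0.70  .  .  .  .  .  .  .  .  .  .  .  .  .  .  .  .  .  .  .  .  .  .  .  .  .  .  .  .  .  .  .  .  .
0.69  .  .  .  .  .  .  .  .  .  .  .  .  .  .  .  .  .  .  .  .  .  .  .  .  .  
[... 2495 characters left out ...]
 .  .  .  .  .  .  .  .
0.44  .  .  .  .  .  .  .  .  .  .  .  .  .  .  .  .  .  .  .  .  .  .  .  .  .  .  .  .  .  .  .  .  .
0.43  .  .  .  .  .  .  .  .  .  .  .  .  .  .  .  .  .  .  .  .  .  .  .  .  .  .  .  .  .  .  .  .  .
side bench z 0.00014087903588266837
blue [212 221  31  37 663] ztop 0.0844 zmin 0.0404 (array([0.5748, 0.1911]), array([0.056 , 0.0834]), 0.8)
green [287 138   1   1   1] ztop -0.0001 zmin -0.0001 (array([ 0.5924, -0.3061]), array([0., 0.]), 0.0)Traceback (most recent call last):
  File "<stdin>", line 12, in <module>
    return _wrapfunc(a, 'argmax', axis=axis, out=out, **kwds)
    return bound(*args, **kwds)
ValueError: attempt to get argmax of an empty sequence
```

Run:
```python
from h import *
for n in("scene","side"):
    z=np.load(n+"0.npz"); p,d=z["p"],z["d"]; W=cloud(n,d)
    m=(W[...,2]>.034)&(W[...,2]<.047)&(W[...,0]>.42)&(W[...,0]<.68)&(W[...,1]>.1)&(W[...,1]<.27)&(np.hypot(W[...,0]-.48,W[...,1]-.278)>.03)
    m=m.astype(np.uint8); c,l,st,_=cv2.connectedComponentsWithStats(m); i=1+np.argmax(st[1:,4]); P=W[l==i]
    r=cv2.minAreaRect(P[:,:2].astype(np.float32)); print(n,r,np.median(P[:,2]),"pts",len(P))
    for q in((.5,2,98),(0,5,95)): print(np.percentile(P[:,0],q[1:]),np.percentile(P[:,1],q[1:]))
    for lo,hi in((.048,.125),):
        B=W[(W[...,2]>.05)&(W[...,2]<.1)&(np.hypot(W[...,0]-.577,W[...,1]-.19)<.07)]
        T=B[B[:,2]>.078]; print("top",T.mean(0),cv2.minAreaRect(T[:,:2].astype(np.float32)))
```

```text
scene ((0.5454031229019165, 0.18790429830551147), (0.18472710251808167, 0.13162799179553986), 2.8842737674713135) 0.04020231298763516 pts 1328
[0.45960389 0.63436408] [0.12688023 0.25244168]
[0.46351204 0.6324215 ] [0.13151245 0.24970507]
top [0.57872267 0.18856949 0.08204941] ((0.5777333974838257, 0.18770498037338257), (0.060326848179101944, 0.08091142773628235), 1.190051794052124)
side ((0.5434631705284119, 0.1923697590827942), (0.1800902783870697, 0.1313474029302597), 2.1895060539245605) 0.040042997101151445 pts 1974
[0.45579199 0.62949243] [0.1315995  0.25673919]
[0.45931923 0.62508308] [0.13647067 0.25382105]
top [0.57526355 0.19342462 0.08184549] ((0.5753332376480103, 0.1916000247001648), (0.057187244296073914, 0.08320558071136475), 0.7792235612869263)
```

Emit:
send_rows:
  plan:
    - [[-1,0.2,-0.2,0,0.1],[-1,0.4,-0.4,0,0.2],[-1,0.6,-0.6,0,0.25],[-1,0.8,-0.8,0,0.25],[-1,1,-1,0,0.25],[-1,1,-1,0,0.25]]

```text
t: 0.6
tool_pos: [0.3305, 0.4017, 0.2353]
orientation: [0.007, -3.141, 0.001]
force: [0.4, 0.2, -1.4]
opening: 0.0932
gripper_force: 0.0
```

Emit:
send_rows:
  plan:
    - [[-1,0.2,-0.2,0,0],[-1,0.4,-0.4,0,0],[-1,0.6,-0.6,0,0],[-1,0.8,-0.75,0,0],[-1,0.9,-0.9,0,0],[-1,0.9,-0.95,0,0],[-1,0.9,-0.95,0,0],[-1,0.9,-0.95,0,0]]

```text
t: 1.27
tool_pos: [0.5111, 0.2104, 0.2349]
orientation: [-0.001, -3.141, 0.002]
force: [-1.0, 0.9, -0.6]
opening: 0.0926
gripper_force: 0.0
```

```bash
cat >> h.py <<'E'
from scipy.spatial.transform import Rotation as R
def wcloud(s,d):
    c=viewer.calibration("wrist"); K=np.array(c["camera_matrix"]); T=np.array(c["hand_eye"])
    v,u=np.mgrid[:d.shape[0],:d.shape[1]]
    a=(u-K[0,2])/K[0,0]; b=(v-K[1,2])/K[1,1]; th=np.hypot(a,b)+1e-9; t=np.tan(np.minimum(th,1.4))
    P=np.stack([a/th*t*d,-b/th*t*d,-d],-1)@T[:3,:3].T+T[:3,3]
    W=P@R.from_rotvec(s["orientation"]).as_matrix().T+s["tool_pos"]; W[d<=0]=np.nan; return W
E
python3 - <<'E'
from h import *
s,p,d=grab("wrist"); cv2.imwrite("pics/w0.png",p); np.savez("w0.npz",p=p,d=d)
c=viewer.calibration("wrist"); print({k:np.round(v,3).tolist() if not isinstance(v,str) else v for k,v in c.items()})
W=wcloud(s,d); hsv=cv2.cvtColor(p,cv2.COLOR_BGR2HSV).astype(int)
m=(W[...,2]>.034)&(W[...,2]<.047)&(W[...,0]>.42)&(W[...,0]<.68)&(W[...,1]>.1)&(W[...,1]<.27)&(np.hypot(W[...,0]-.48,W[...,1]-.278)>.03)
c,l,st,_=cv2.connectedComponentsWithStats(m.astype(np.uint8)); i=1+np.argmax(st[1:,4]); P=W[l==i]
print("scale",cv2.minAreaRect(P[:,:2].astype(np.float32)),np.median(P[:,2]))
T=W[(W[...,2]>.072)&(W[...,2]<.09)&(np.hypot(W[...,0]-.577,W[...,1]-.19)<.07)]
print("top",T.mean(0),cv2.minAreaRect(T[:,:2].astype(np.float32)),s["tool_pos"])
E
```

```text
{'camera_matrix': [[297.319, 0.0, 251.767], [0.0, 297.319, 190.412], [0.0, 0.0, 1.0]], 'hand_eye': [[0.001, 0.966, 0.257, 0.072], [1.0, -0.001, 0.0, 0.0], [0.0, 0.257, -0.966, -0.15], [0.0, 0.0, 0.0, 1.0]]}
scale ((0.5424055457115173, 0.18966761231422424), (0.17927289009094238, 0.12978900969028473), 1.8999816179275513) 0.04063589733127995
top [0.57286346 0.19057783 0.08217691] ((0.57555091381073, 0.1896524727344513), (0.05772104486823082, 0.08040843904018402), 0.8471338152885437) [0.51113125 0.21038364 0.23493566]
```

View pics/w0.png

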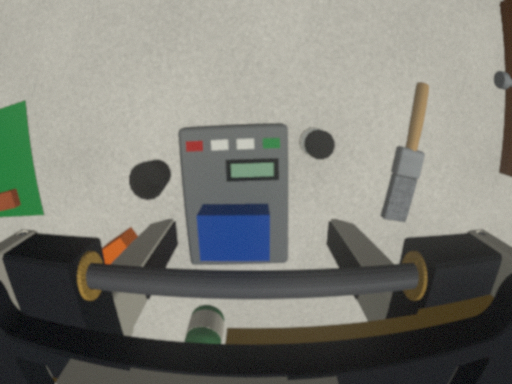

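Emit:
send_rows:
  plan:
    - [[-1,0.16,-0.05,0,0.015],[-1,0.32,-0.105,0,0.015],[-1,0.32,-0.105,-0.2,0.015],[-1,0.32,-0.105,-0.4,0.015],[-1,0.32,-0.105,-0.55,0.015],[-1,0.32,-0.105,-0.65,0.015],[-1,0.32,-0.105,-0.65,0.015],[-1,0.32,-0.105,-0.65,0.015]]

```text
t: 1.98
tool_pos: [0.5718, 0.1937, 0.1045]
orientation: [0.034, -3.138, 0.001]
force: [0.7, -0.9, 0.4]
opening: 0.093
gripper_force: 0.0
```

Run:
```python
from h import *
s,p,d=grab("wrist"); cv2.imwrite("pics/w1.png",p)
W=wcloud(s,d)
T=W[(W[...,2]>.074)&(W[...,2]<.09)&(np.hypot(W[...,0]-.577,W[...,1]-.19)<.055)]
print("top",T.mean(0),cv2.minAreaRect(T[:,:2].astype(np.float32)),s["tool_pos"],s["orientation"])
```

```text
top [0.57119573 0.19010365 0.08240746] ((0.5737236738204956, 0.19105014204978943), (0.05353599041700363, 0.1036602333188057), 0.823051929473877) [0.57179922 0.19371081 0.10450381] [ 3.36475050e-02 -3.13800838e+00  6.70330489e-04]
```

View pics/w1.png

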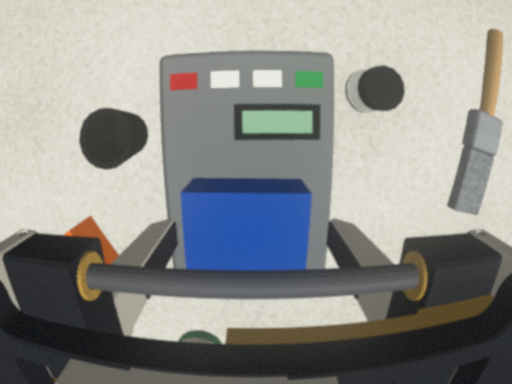

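Emit:
send_rows:
  plan:
    - [[-1,0.02,-0.02,0,0],[-1,0.02,-0.02,-0.1,0],[-1,0.02,-0.02,-0.18,0],[-1,0.02,-0.02,-0.22,0],[-1,0.02,-0.02,-0.22,0]]

```text
t: 2.45
tool_pos: [0.5774, 0.1883, 0.0612]
orientation: [0.031, -3.14, 0.0]
force: [-0.6, -0.4, -0.1]
opening: 0.093
gripper_force: 0.0
```

Emit:
send_rows:
  plan:
    - [[1,0,0,0,0],[1,0,0,0,0],[1,0,0,0,0],[1,0,0,0,0],[1,0,0,0,0],[1,0,0,0,0]]
  force: 8

```text
t: 2.95
tool_pos: [0.5789, 0.1887, 0.0634]
orientation: [-0.031, 3.139, 0.001]
force: [-1.9, 0.4, 6.7]
opening: 0.0802
gripper_force: 8.0
```

Emit:
send_rows:
  plan:
    - [[1,0,0,0.05,0],[1,0,0,0.1,0],[1,0,0,0.2,0],[1,0,0,0.3,0],[1,0,0,0.3,0.015],[1,0,0,0.3,0.015]]

```text
t: 3.45
tool_pos: [0.5791, 0.1887, 0.124]
orientation: [-0.058, 3.137, 0.001]
force: [-1.1, 1.0, -1.9]
opening: 0.0801
gripper_force: 8.0
```

Run:
```python
from h import *
for i in range(3):
    s,p,d=grab("wrist"); print(s["tool_pos"].round(4),s["orientation"].round(3),s["force"].round(1),s["opening"],s["gripper_force"])
for n in("scene","side"):
    s,p,d=grab(n); W=cloud(n,d); h=cv2.cvtColor(p,cv2.COLOR_BGR2HSV)
    T=W[(h[...,0]>105)&(h[...,0]<130)&(h[...,1]>120)&(np.hypot(W[...,0]-.577,W[...,1]-.19)<.09)&(W[...,2]>.05)]
    print(n,np.percentile(T[:,2],[2,50,98]),np.percentile(T[:,0],[2,98]))
```

```text
[0.5791 0.1887 0.124 ] [-5.800e-02  3.137e+00  1.000e-03] [-1.1  1.  -1.9] 0.08010200348986402 7.992202676832676
[0.578  0.1885 0.1222] [-0.056  3.14   0.   ] [ 0.1 -1.2 -1.9] 0.0801384159375525 7.992183524183929
[0.5773 0.1883 0.121 ] [ 0.056 -3.14   0.   ] [-0.2 -0.2 -2. ] 0.0800391508708501 7.992368205450475
scene [0.09947621 0.13687434 0.14181354] [0.55391373 0.60495638]
side [0.10142117 0.13817571 0.15188211] [0.54494703 0.59794382]
```

Emit:
send_rows:
  plan:
    - [[1,-0.15,0,0,0],[1,-0.35,-0.01,0,0],[1,-0.55,-0.015,0,0],[1,-0.7,-0.015,0,0],[1,-0.735,-0.015,0,0],[1,-0.735,-0.015,-0.1,0],[1,-0.735,-0.015,-0.2,0],[1,-0.735,-0.015,-0.25,0],[1,-0.735,-0.015,-0.265,0],[1,-0.735,-0.015,-0.265,0],[1,-0.735,-0.015,-0.265,0]]

```text
t: 4.62
tool_pos: [0.4312, 0.1854, 0.069]
orientation: [0.055, -3.141, 0.0]
force: [0.7, 0.7, -1.7]
opening: 0.0801
gripper_force: 8.0
```

```bash
cat >> h.py <<'E'
def st():
    for i in range(3): s,p,d=grab("wrist")
    print(round(s["t"],2),s["tool_pos"].round(4),s["orientation"].round(3),s["force"].round(1),round(float(s["opening"]),4),round(float(s["gripper_force"]),2)); return s,p,d
E
python3 - <<'E'
from h import *
st()
for n in("scene","side"):
    s,p,d=grab(n); W=cloud(n,d); h=cv2.cvtColor(p,cv2.COLOR_BGR2HSV)
    T=W[(h[...,0]>105)&(h[...,0]<130)&(h[...,1]>120)&(np.hypot(W[...,0]-.43,W[...,1]-.185)<.09)&(W[...,2]>.02)]
    print(n,len(T),np.percentile(T[:,2],[2,50,98]) if len(T) else 0)
    cv2.imwrite(f"pics/{n}1.png",p)
E
```

```text
4.72 [0.4317 0.1856 0.0696] [-5.50e-02  3.14e+00  1.00e-03] [ 0.6 -0.  -0.3] 0.08 7.99
scene 579 [0.05040514 0.08572446 0.0912328 ]
side 195 [0.05147017 0.08745824 0.15479824]
```

Emit:
send_rows:
  plan:
    - [[1,0,0,-0.02,0],[1,0,0,-0.04,0],[1,-0.008,0,-0.055,0],[1,-0.017,0,-0.072,0],[1,-0.026,0,-0.087,0],[1,-0.035,0,-0.102,0],[1,-0.04,0,-0.117,0],[1,-0.045,0,-0.132,0],[1,-0.046,0,-0.145,0],[1,-0.047,0,-0.157,0],[1,-0.043,0,-0.167,0],[1,-0.043,0,-0.167,0]]
  force: 4

```text
t: 5.87
tool_pos: [0.4216, 0.1853, 0.0346]
orientation: [0.056, -3.14, 0.0]
force: [-0.9, -0.7, -0.7]
opening: 0.0802
gripper_force: 4.0
```

Run:
```python
from h import *
s,p,d=st()
q=grab("scene")[1]; cv2.imwrite("pics/t1.png",np.hstack([cv2.resize(p,(400,300)),cv2.resize(q[150:290,260:440],(386,300))]))
```

```text
5.97 [0.4219 0.1854 0.0349] [ 0.056 -3.141  0.   ] [-0.6  0.4 -0.3] 0.0801 4.0
```

View pics/t1.png

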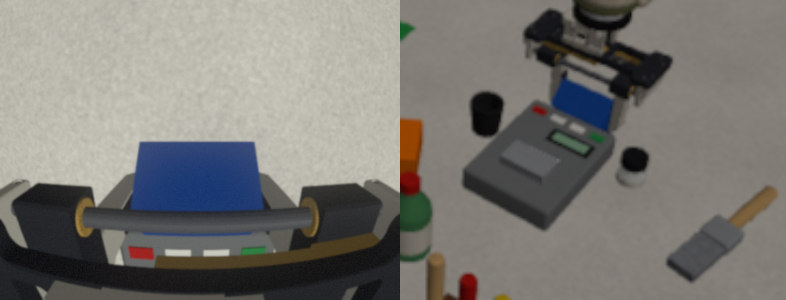

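Emit:
send_rows:
  plan:
    - [[1,0.01,0,0,0],[1,0.02,0,0,0],[1,0.03,0,0,0],[1,0.03,0,-0.01,0],[1,0.03,0,-0.02,0],[1,0.03,0,-0.03,0],[1,0.03,0,-0.035,0],[1,0.03,0,-0.035,0],[1,0.03,0,-0.035,0]]

```text
t: 6.82
tool_pos: [0.4295, 0.1856, 0.0291]
orientation: [-0.056, 3.139, 0.001]
force: [0.8, 0.6, 3.2]
opening: 0.0798
gripper_force: 4.0
```

```bash
cat >> h.py <<'E'
def blue(n,s,p,d,c,r=.075,zmin=.0):
    W=wcloud(s,d) if n=="wrist" else cloud(n,d); h=cv2.cvtColor(p,cv2.COLOR_BGR2HSV)
    m=(h[...,0]>105)&(h[...,0]<130)&(h[...,1]>110)&(np.hypot(W[...,0]-c[0],W[...,1]-c[1])<r)&(W[...,2]>zmin)
    T=W[m]; print(n,len(T),"z",np.percentile(T[:,2],[2,50,98]).round(4),"x",np.percentile(T[:,0],[2,98]).round(4),"y",np.percentile(T[:,1],[2,98]).round(4))
    # local normals by small patches: report dominant tilt (deg from vertical in xz) 
    A=T; out=[]
    rng=np.random.default_rng(0)
    for i in rng.integers(0,len(A),150):
        N=A[np.linalg.norm(A-A[i],axis=1)<.014]
        if len(N)<12: continue
        v=np.linalg.svd(N-N.mean(0))[2][2]; v*=np.sign(v[2]+1e-9); out.append(np.degrees(np.arctan2(-v[0],v[2])))
    print(" tilt hist",np.histogram(out,bins=np.arange(-90,91,15))[0], "med",np.median(out).round(1))
    return T
E
python3 - <<'E'
from h import *
s,p,d=st(); blue("wrist",s,p,d,s["tool_pos"])
for n in("scene","side"): 
    s2,p2,d2=grab(n); blue(n,s2,p2,d2,s["tool_pos"])
E
```

```text
6.92 [0.4294 0.1856 0.029 ] [-5.500e-02  3.139e+00  1.000e-03] [ 1.6 -0.5  4.4] 0.0798 4.0
wrist 16263 z [0.0295 0.0513 0.0682] x [0.3888 0.4217] y [0.1472 0.2229]
 tilt hist [  0   2   0   0   0   0   0   0   0 148   0   0] med 49.5
scene 383 z [0.0056 0.054  0.0688] x [0.4193 0.4587] y [0.1458 0.2241]
 tilt hist [  0   1  21 114   4   0   0   1   0   0   0   0] med -40.5
side 280 z [0.025  0.0392 0.071 ] x [0.3885 0.4514] y [0.1489 0.2273]
 tilt hist [ 0  3  0 34  1  0  0  0  1 95  5  0] med 49.7
```

Emit:
send_rows:
  plan:
    - [[1,-0.015,0,0,0],[1,-0.03,0,0.002,0],[1,-0.045,0,0.003,0],[1,-0.06,0,0.003,0],[1,-0.075,0,0.003,0],[1,-0.09,0,0.002,0],[1,-0.105,0,0,0],[1,-0.115,0,0,0],[1,-0.115,0,0,0],[1,-0.115,0,0,0]]
  force: 3

```text
t: 7.9
tool_pos: [0.4045, 0.1854, 0.028]
orientation: [0.056, -3.14, 0.0]
force: [-2.4, -0.6, 2.4]
opening: 0.0798
gripper_force: 3.0
```

Run:
```python
from h import *
s,p,d=st(); blue("wrist",s,p,d,s["tool_pos"])
for n in("scene","side"): 
    s2,p2,d2=grab(n); blue(n,s2,p2,d2,s["tool_pos"])
```

```text
8.0 [0.4046 0.1853 0.028 ] [ 0.056 -3.14   0.   ] [-1.2 -0.1  1.7] 0.0798 3.0
wrist 16296 z [0.0242 0.0509 0.0694] x [0.3691 0.4307] y [0.1473 0.2229]
 tilt hist [  0   0   2  10   0   0   0   0   2 136   0   0] med 58.6
scene 465 z [0.0023 0.0538 0.0691] x [0.3954 0.4348] y [0.1451 0.2232]
 tilt hist [ 0  0  3 96 45  0  0  1  0  0  4  0] med -31.8
side 209 z [0.0207 0.0399 0.1347] x [0.3687 0.4293] y [0.1498 0.2267]
 tilt hist [ 0  0  0 45 12  0  0  0  0 13 69  1] med 60.1
```

Emit:
send_rows:
  plan:
    - [[1,-0.015,0,-0.003,0],[1,-0.03,0,-0.006,0],[1,-0.045,0,-0.01,0],[1,-0.06,0,-0.015,0],[1,-0.075,0,-0.02,0],[1,-0.09,0,-0.025,0],[1,-0.105,0,-0.025,0],[1,-0.12,0,-0.025,0],[1,-0.12,0,-0.025,0]]

```text
t: 8.9
tool_pos: [0.3801, 0.1854, 0.0229]
orientation: [0.056, -3.14, 0.0]
force: [0.1, -0.2, -0.3]
opening: 0.08
gripper_force: 3.0
```

Run:
```python
from h import *
s,p,d=st(); blue("wrist",s,p,d,s["tool_pos"])
for n in("scene","side"): 
    s2,p2,d2=grab(n); blue(n,s2,p2,d2,s["tool_pos"])
```

```text
9.0 [0.3807 0.1854 0.023 ] [ 0.056 -3.14   0.   ] [-0.6  0.5 -0.8] 0.0795 3.0
wrist 14606 z [0.0191 0.0562 0.1032] x [0.356  0.4057] y [0.1479 0.223 ]
 tilt hist [ 1  0  0  0  0 37  0  0  1 11 52 48] med 66.5
scene 559 z [0.0019 0.0516 0.0647] x [0.3651 0.4103] y [0.1451 0.2241]
 tilt hist [  2   1   1   7  11 114   5   0   0   3   2   0] med -10.7
side 115 z [0.0545 0.0593 0.1327] x [0.3635 0.406 ] y [0.172  0.2263]
 tilt hist [  0   0   0   0  10 129   3   0   0   0   0   0] med -12.3
```

Emit:
send_rows:
  plan:
    - [[1,-0.015,0,-0.005,0],[1,-0.03,0,-0.01,0],[1,-0.04,0,-0.012,0],[1,-0.04,0,-0.012,0],[1,-0.04,0,-0.012,0]]

```text
t: 9.57
tool_pos: [0.3727, 0.1854, 0.0207]
orientation: [0.056, -3.141, 0.0]
force: [-0.6, -0.3, -0.1]
opening: 0.0798
gripper_force: 3.0
```

Run:
```python
from h import *
s,p,d=st(); blue("wrist",s,p,d,s["tool_pos"])
for n in("scene","side"): 
    s2,p2,d2=grab(n); blue(n,s2,p2,d2,s["tool_pos"])
```

```text
9.67 [0.3728 0.1854 0.0207] [ 0.056 -3.141  0.   ] [ 0.1 -0.2  0.4] 0.08 3.0
wrist 13766 z [0.0207 0.0567 0.1015] x [0.3483 0.3973] y [0.1479 0.2231]
 tilt hist [ 2  0  0  0  0 42  0  0  6 34 26 40] med 56.2
scene 577 z [0.0022 0.0362 0.0621] x [0.3553 0.4025] y [0.145  0.2246]
 tilt hist [  1   0   0   3  14 109  10   5   2   1   1   0] med -7.1
side 121 z [0.0539 0.0576 0.1299] x [0.3551 0.3967] y [0.173  0.2268]
 tilt hist [  0   0   0   0   0 124  13   0   0   0   0   0] med -4.1
```

Emit:
send_rows:
  plan:
    - [[0.9,0,0,0,0],[0.8,0,0,0,0],[0.5,0,0,0,0],[0,0,0,0,0],[-1,0,0,0,0],[-1,0,0,0,0],[-1,0,0,0.025,0],[-1,0,0,0.025,0],[-1,0,0,0.025,0]]

```text
t: 10.57
tool_pos: [0.3736, 0.1856, 0.0264]
orientation: [-0.056, 3.14, 0.001]
force: [0.6, 0.0, 0.4]
opening: 0.0931
gripper_force: 0.0
```

Run:
```python
from h import *
s,p,d=st(); blue("wrist",s,p,d,s["tool_pos"])
q=p
for n in("scene","side"): 
    s2,p2,d2=grab(n); T=blue(n,s2,p2,d2,s["tool_pos"]); U=T[T[:,2]>.048]; print(cv2.minAreaRect(U[:,:2].astype(np.float32)))
    if n=="scene": cv2.imwrite("pics/t2.png",np.hstack([cv2.resize(q,(400,300)),cv2.resize(p2[150:290,260:440],(386,300))]))
```

```text
10.67 [0.3733 0.1855 0.026 ] [-0.056  3.141  0.   ] [-0.5  0.1 -0.9] 0.093 0.0
wrist 12039 z [0.022  0.0563 0.1072] x [0.3485 0.3919] y [0.147  0.2233]
 tilt hist [ 9  0  0  0  0 36 47 20 11  4  5 18] med 8.8
scene 589 z [0.0011 0.0207 0.0593] x [0.3534 0.3975] y [0.145  0.2238]
 tilt hist [ 7 12  4  6  9 58 39  2  1  4  3  5] med -2.0
((0.3803114593029022, 0.19279597699642181), (0.09719134867191315, 0.04858676716685295), 84.20308685302734)
side 134 z [0.0523 0.0561 0.1369] x [0.3545 0.391 ] y [0.1678 0.2309]
 tilt hist [ 0  0  0  0  0 65 66  0  0  0  0  0] med 0.0
((0.37001585960388184, 0.19965317845344543), (0.04242126643657684, 0.09164708107709885), 2.8468308448791504)
```

View pics/t2.png

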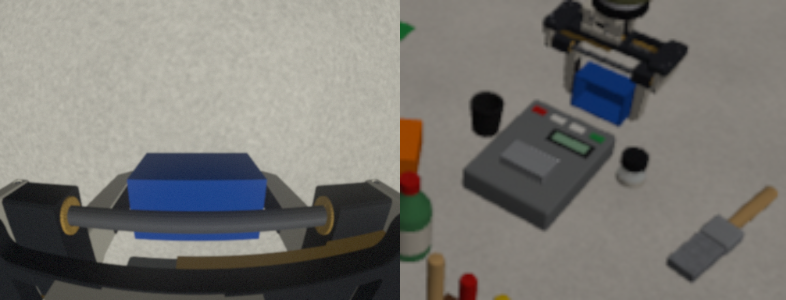

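Emit:
send_rows:
  plan:
    - [[1,0,0,0,0],[1,0,0,0,0],[1,0,0,0,0],[1,0,0,0,0],[1,0,0,0,0],[1,0,0,0.08,0],[1,0,0,0.16,0],[1,0,0,0.25,0],[1,0.1,0,0.25,0],[1,0.2,0.01,0.25,0],[1,0.31,0.01,0.25,0],[1,0.31,0.01,0.25,0],[1,0.31,0.01,0.25,0]]
  force: 8

```text
t: 11.9
tool_pos: [0.4354, 0.1872, 0.0756]
orientation: [0.055, -3.14, 0.0]
force: [-0.6, -0.9, -1.1]
opening: 0.08
gripper_force: 8.0
```

Run:
```python
from h import *
s,p,d=st(); blue("wrist",s,p,d,s["tool_pos"])
for n in("scene","side"): 
    s2,p2,d2=grab(n); T=blue(n,s2,p2,d2,s["tool_pos"])
```

```text
12.0 [0.4341 0.1872 0.0752] [ 5.500e-02 -3.139e+00  1.000e-03] [-0.8 -0.4 -0.9] 0.0799 8.0
wrist 11993 z [0.0718 0.1057 0.1559] x [0.4091 0.4534] y [0.1493 0.225 ]
 tilt hist [ 6  0  0  0  0 41 43 21 11  4  3 21] med 8.8
scene 620 z [0.0503 0.0679 0.1086] x [0.4152 0.4573] y [0.147  0.2256]
 tilt hist [ 7 10  2  4 10 64 38  1  1  2  3  7] med -1.7
side 114 z [0.0541 0.1057 0.1862] x [0.4098 0.4523] y [0.1547 0.2309]
 tilt hist [ 0  0  0  0  0 48 53  0  0  0  0  0] med 0.3
```

Emit:
send_rows:
  plan:
    - [[1,0,0,-0.022,0],[1,0,0,-0.045,0],[1,-0.017,0,-0.061,0],[1,-0.035,0,-0.078,0],[1,-0.046,0,-0.096,0],[1,-0.058,0,-0.115,0],[1,-0.065,0,-0.135,0],[1,-0.072,0,-0.155,0],[1,-0.073,0,-0.17,0],[1,-0.073,0,-0.185,0],[1,-0.073,0,-0.185,0]]
  force: 4

```text
t: 13.07
tool_pos: [0.42, 0.1873, 0.0379]
orientation: [0.055, -3.14, 0.0]
force: [0.6, 0.2, -0.8]
opening: 0.0799
gripper_force: 4.0
```

Run:
```python
from h import *
s,p,d=st(); blue("wrist",s,p,d,s["tool_pos"])
for n in("scene","side"): 
    s2,p2,d2=grab(n); T=blue(n,s2,p2,d2,s["tool_pos"])
```

```text
13.17 [0.4204 0.1875 0.0385] [ 0.056 -3.141 -0.   ] [ 1.   0.1 -1.8] 0.0799 4.0
wrist 12790 z [0.0578 0.0693 0.1172] x [0.3875 0.412 ] y [0.149  0.2252]
 tilt hist [  2   0   0   0   0   0   0   0 148   0   0   0] med 41.2
scene 497 z [0.0197 0.0419 0.0773] x [0.3924 0.4556] y [0.1468 0.2262]
 tilt hist [ 2  3 78 28  2  2  3  5  1  2  4  4] med -47.8
side 194 z [0.0249 0.057  0.1235] x [0.3876 0.4537] y [0.1517 0.2275]
 tilt hist [ 0  0  0  0  0  0  0  2 78 36 13  7] med 42.8
```

Emit:
send_rows:
  plan:
    - [[1,0.01,0,0,0],[1,0.015,0,-0.015,0],[1,0.015,0,-0.03,0],[1,0.015,0,-0.045,0],[1,0.01,0,-0.06,0],[1,0,0,-0.065,0],[1,-0.02,0,-0.07,0],[1,-0.04,0,-0.075,0],[1,-0.06,0,-0.08,0],[1,-0.08,0,-0.08,0],[1,-0.08,0,-0.08,0]]

```text
t: 14.23
tool_pos: [0.4034, 0.1873, 0.0226]
orientation: [0.056, -3.14, 0.0]
force: [0.8, -0.9, -0.4]
opening: 0.08
gripper_force: 4.0
```

Run:
```python
from h import *
s,p,d=st(); blue("wrist",s,p,d,s["tool_pos"])
for n in("scene","side"): 
    s2,p2,d2=grab(n); T=blue(n,s2,p2,d2,s["tool_pos"])
```

```text
14.33 [0.4045 0.1875 0.023 ] [-0.056  3.141  0.   ] [ 0.7 -0.2 -0.4] 0.0799 4.0
wrist 16620 z [0.021  0.0545 0.0702] x [0.3665 0.4332] y [0.1492 0.2251]
 tilt hist [  0   3   1   4   0   5   0   0   3 129   0   5] med 54.7
scene 501 z [0.0108 0.0291 0.0627] x [0.3718 0.4372] y [0.1463 0.226 ]
 tilt hist [ 2  4  6 62 11  5  0  2  3 23 17  6] med -30.9
side 235 z [0.0085 0.0367 0.0879] x [0.3665 0.4336] y [0.1511 0.2278]
 tilt hist [  1   0   0   0   0   0   0   2  16 113  11   4] med 55.1
```

Emit:
send_rows:
  plan:
    - [[1,-0.015,0,-0.005,0],[1,-0.03,0,-0.01,0],[1,-0.045,0,-0.015,0],[1,-0.06,0,-0.02,0],[1,-0.075,0,-0.02,0],[1,-0.09,0,-0.02,0],[1,-0.105,0,-0.02,0],[1,-0.105,0,-0.02,0]]

```text
t: 15.15
tool_pos: [0.3829, 0.1875, 0.0189]
orientation: [0.056, -3.141, -0.0]
force: [-0.9, 0.3, 2.2]
opening: 0.0798
gripper_force: 4.0
```

Run:
```python
from h import *
s,p,d=st(); blue("wrist",s,p,d,s["tool_pos"])
q=p
for n in("scene","side"): 
    s2,p2,d2=grab(n); T=blue(n,s2,p2,d2,s["tool_pos"])
    if n=="scene": cv2.imwrite("pics/t3.png",np.hstack([cv2.resize(q,(400,300)),cv2.resize(p2[150:290,260:440],(386,300))]))
```

```text
15.25 [0.3829 0.1875 0.0188] [ 0.056 -3.14  -0.   ] [-3.4  1.   5.1] 0.0801 4.0
wrist 16662 z [0.0134 0.0476 0.065 ] x [0.3462 0.4116] y [0.1493 0.2252]
 tilt hist [ 1  4  4  0  0  0  1  0  1 87 50  2] med 59.8
scene 507 z [0.0074 0.0252 0.0562] x [0.3511 0.416 ] y [0.1464 0.2258]
 tilt hist [ 5  6  5 41 18  3  3  2  1 20 27  6] med -24.4
side 191 z [0.0038 0.0278 0.126 ] x [0.3458 0.409 ] y [0.1508 0.2278]
 tilt hist [ 0  0  0  4 10  6  6  5  5 30 79  0] med 61.0
```

View pics/t3.png

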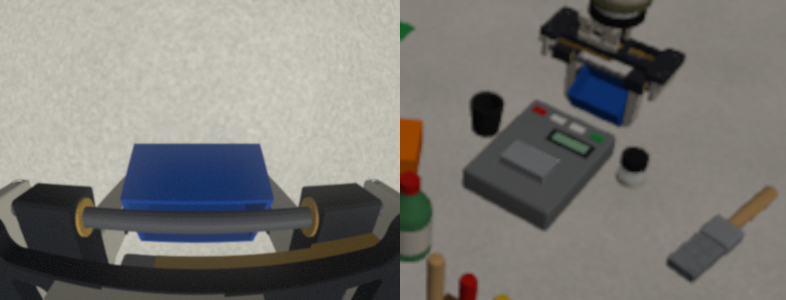

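Emit:
send_rows:
  plan:
    - [[1,0,0,0.005,0],[1,0.06,0,0.005,0],[1,0.12,0.005,0.005,0],[1,0.17,0.005,0.005,0],[1,0.185,0.01,0.005,0],[1,0.2,0.01,0.005,0],[1,0.21,0.01,0.005,0],[1,0.22,0.01,0.005,0],[1,0.23,0.01,0.005,0],[1,0.24,0.01,0.005,0],[1,0.24,0.01,0.005,0]]

```text
t: 16.32
tool_pos: [0.4295, 0.1894, 0.0187]
orientation: [0.056, -3.137, 0.0]
force: [-4.2, 1.7, -2.4]
opening: 0.0798
gripper_force: 4.0
```

Run:
```python
from h import *
s,p,d=st(); blue("wrist",s,p,d,s["tool_pos"])
for n in("scene","side"): 
    s2,p2,d2=grab(n); T=blue(n,s2,p2,d2,s["tool_pos"])
```

```text
16.42 [0.4295 0.1894 0.0187] [ 0.056 -3.138  0.   ] [-4.9  1.6 -2.3] 0.0804 4.0
wrist 18382 z [0.0055 0.0438 0.0636] x [0.3858 0.4423] y [0.1512 0.227 ]
 tilt hist [ 2  1  4  4  0  4  2  2  8 24 97  2] med 62.1
scene 372 z [0.0106 0.0242 0.1031] x [0.39   0.4589] y [0.1476 0.2291]
 tilt hist [ 3  5  9 24 56  7  2 11  6  1  5  3] med -26.8
side 306 z [0.008  0.0366 0.0602] x [0.3858 0.4513] y [0.1532 0.2308]
 tilt hist [  2   0   0   0   0   1   0   0   1   1 129   4] med 64.1
```

Emit:
send_rows:
  plan:
    - [[1,-0.03,0,0.01,0],[1,-0.03,0,0.1,0],[1,-0.03,0,0.2,0],[1,-0.03,0,0.33,0],[1,0.1,0,0.33,0],[1,0.25,0,0.33,0],[1,0.4,0.005,0.33,0],[1,0.6,0.01,0.33,0],[1,0.8,0.015,0.33,0],[1,0.9,0.015,0.33,0],[1,0.955,0.015,0.33,0],[1,0.955,0.015,0.33,0],[1,0.955,0.015,0.33,0],[1,0.955,0.015,0.33,0]]
  force: 8

```text
t: 17.73
tool_pos: [0.6216, 0.1925, 0.0857]
orientation: [0.056, -3.14, 0.0]
force: [1.0, 0.2, -1.5]
opening: 0.0798
gripper_force: 8.0
```

Run:
```python
from h import *
s,p,d=st(); T=blue("wrist",s,p,d,s["tool_pos"])
q=T[(T[:,2]<.14)]; 
for n in("scene","side"): 
    s2,p2,d2=grab(n); T=blue(n,s2,p2,d2,s["tool_pos"])
    W=cloud(n,d2)
    if n=="scene":
        B=W[(W[...,0]>.6)&(W[...,0]<.9)&(W[...,1]>.05)&(W[...,1]<.35)&(W[...,2]>.085)&(W[...,2]<.13)]; B=B[B[:,0]>.66]; print("bottle?",len(B),np.median(B,0),B.min(0))
    P=W[(W[...,2]>.048)&(W[...,2]<.06)&(W[...,0]>.52)&(W[...,0]<.625)&(W[...,1]>.14)&(W[...,1]<.24)]
    print("pan",len(P),np.median(P,0).round(4),cv2.minAreaRect(P[:,:2].astype(np.float32)))
```

```text
17.83 [0.6215 0.1926 0.0859] [ 0.056 -3.141  0.   ] [ 0.4 -0.7 -2.1] 0.0798 8.0
wrist 18171 z [0.0726 0.1106 0.1303] x [0.5774 0.6336] y [0.1543 0.2302]
 tilt hist [  5   3   4   1   0   0   2   0   3  23 103   6] med 62.5
scene 587 z [0.0723 0.0889 0.1306] x [0.5859 0.6476] y [0.1515 0.2314]
 tilt hist [ 4  6  3  2 70  6  0  2  2  7 38  6] med -21.3
bottle? 433 [0.85922247 0.25566437 0.11074886] [0.73590369 0.12007761 0.08508102]
pan 3 [0.5585 0.2206 0.0511] ((0.5603190064430237, 0.22087039053440094), (0.005314654670655727, 0.001187097281217575), 6.071212291717529)
side 437 z [0.0744 0.1084 0.1302] x [0.5779 0.6316] y [0.156  0.2343]
 tilt hist [  4  12   1   0   0   1   1   2   0  14 104   4] med 63.2
pan 300 [0.5725 0.1963 0.0539] ((0.5752034783363342, 0.1936008334159851), (0.03939111903309822, 0.07125718146562576), 1.5674775838851929)
```

Emit:
send_rows:
  plan:
    - [[1,0,0,-0.05,0],[1,0,0,-0.09,0],[1,0,0,-0.115,0],[1,0,0,-0.125,0],[1,0,0,-0.132,0],[1,0,0,-0.137,0],[1,0,0,-0.137,0],[1,0,0,-0.137,0]]
  force: 4

```text
t: 18.65
tool_pos: [0.6229, 0.1925, 0.0586]
orientation: [-0.056, 3.14, 0.0]
force: [0.7, 0.5, -0.9]
opening: 0.0799
gripper_force: 4.0
```

Run:
```python
from h import *
s,p,d=st(); T=blue("wrist",s,p,d,s["tool_pos"])
for n in("scene","side"): 
    s2,p2,d2=grab(n); T=blue(n,s2,p2,d2,s["tool_pos"])
```

```text
18.75 [0.6228 0.1925 0.0586] [-0.056  3.14   0.   ] [-0.3  0.2 -1.3] 0.0799 4.0
wrist 18475 z [0.046  0.0839 0.1036] x [0.5782 0.6345] y [0.154  0.2302]
 tilt hist [  3   3   2   3   0   1   0   1   5  25 104   3] med 62.2
scene 553 z [0.0449 0.0618 0.1372] x [0.589  0.6545] y [0.1512 0.2312]
 tilt hist [ 5  4  1  7 58  3  1  0  5  4 51  3] med -22.2
side 426 z [0.0478 0.0822 0.1042] x [0.5784 0.6311] y [0.1555 0.2343]
 tilt hist [ 3  2  2  3  1  0  0  2  6 16 96  7] med 63.0
```

Emit:
send_rows:
  plan:
    - [[1,-0.008,0,0,0],[1,-0.016,0,-0.003,0],[1,-0.016,0,-0.005,0],[1,-0.016,0,-0.005,0],[0.95,-0.016,0,-0.005,0],[0.85,-0.016,0,-0.005,0],[0.7,-0.016,0,-0.005,0],[0.4,-0.016,0,-0.005,0],[0,-0.016,0,-0.005,0],[-1,-0.016,0,-0.005,0],[-1,-0.016,0,-0.005,0],[-1,-0.016,0,-0.005,0],[-1,-0.016,0,-0.005,0]]
  force: 3

```text
t: 19.98
tool_pos: [0.6193, 0.1928, 0.0573]
orientation: [-0.056, 3.141, 0.001]
force: [0.1, 2.1, 2.4]
opening: 0.0926
gripper_force: 1.3
```

Run:
```python
from h import *
s,p,d=st(); T=blue("wrist",s,p,d,s["tool_pos"]); q=p
for n in("scene","side"): 
    s2,p2,d2=grab(n); T=blue(n,s2,p2,d2,s["tool_pos"])
    if n=="scene": cv2.imwrite("pics/t4.png",np.hstack([cv2.resize(q,(400,300)),cv2.resize(p2[150:290,260:440],(386,300))]))
```

```text
20.08 [0.6193 0.1926 0.0574] [ 0.056 -3.141 -0.   ] [-0.4  1.8  3.3] 0.0929 1.21
wrist 18670 z [0.0452 0.0819 0.1025] x [0.5752 0.6317] y [0.1539 0.2301]
 tilt hist [  3   2   3   1   2   2   0   2   4  28 101   2] med 62.9
scene 610 z [0.0433 0.0619 0.124 ] x [0.584  0.6456] y [0.1511 0.2387]
 tilt hist [ 5  2  3  3 62  2  1  2  1  6 51  6] med -17.7
side 436 z [0.0468 0.0809 0.1042] x [0.5753 0.6304] y [0.1553 0.2348]
 tilt hist [  3   6   2   4   2   1   1   4   2   4 103   7] med 64.8
```

View pics/t4.png

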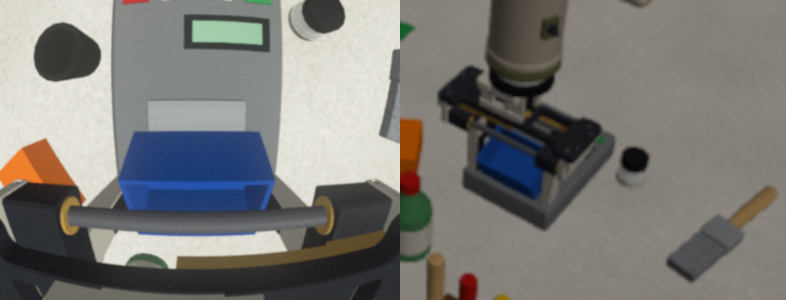

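Emit:
send_rows:
  plan:
    - [[-1,0,0,0.02,0],[-1,0,0,0.05,0],[-1,0,0,0.1,0],[-1,-0.037,0,0.1,0],[-1,-0.074,0,0.1,0],[-1,-0.074,0,0.1,0],[-1,-0.074,0,0.1,0]]

```text
t: 20.82
tool_pos: [0.6036, 0.1924, 0.0771]
orientation: [0.056, -3.14, 0.0]
force: [0.3, -0.1, -0.4]
opening: 0.0928
gripper_force: 0.0
```

Run:
```python
from h import *
s,p,d=st(); T=blue("wrist",s,p,d,s["tool_pos"]); q=p
for n in("scene","side"): 
    s2,p2,d2=grab(n); T=blue(n,s2,p2,d2,s["tool_pos"])
```

```text
20.92 [0.6041 0.1924 0.0771] [ 0.056 -3.141  0.   ] [-0.8 -0.4  0.2] 0.0933 0.0
wrist 12863 z [0.0459 0.0829 0.1024] x [0.5747 0.6386] y [0.1537 0.23  ]
 tilt hist [  0   4   4   1   1   1   0   2   2  13 122   0] med 64.5
scene 762 z [0.045  0.0643 0.1012] x [0.5801 0.6431] y [0.1513 0.231 ]
 tilt hist [ 2  3  5 13 54  6  1  1  0  7 42 11] med -17.9
side 325 z [0.0609 0.0784 0.1011] x [0.5752 0.6397] y [0.1558 0.2339]
 tilt hist [  5   0   0   0   0   0   0   0   0   0 115  19] med 67.1
```

Emit:
send_rows:
  plan:
    - [[1,0,0,0,0],[1,0,0,0,0],[1,0,0,0,0],[1,0,0,0,0],[1,0,0,0,0],[1,0,0,0.03,0],[1,0,0,0.07,0],[1,0,0,0.11,0],[1,-0.07,-0.004,0.11,0],[1,-0.14,-0.007,0.11,0],[1,-0.14,-0.007,0.11,0],[1,-0.14,-0.007,0.11,0]]
  force: 8

```text
t: 22.07
tool_pos: [0.5768, 0.1912, 0.1005]
orientation: [-0.056, 3.14, 0.0]
force: [0.2, -1.1, -1.9]
opening: 0.08
gripper_force: 8.0
```

Run:
```python
from h import *
s,p,d=st(); T=blue("wrist",s,p,d,s["tool_pos"]); q=p
for n in("scene","side"): 
    s2,p2,d2=grab(n); T=blue(n,s2,p2,d2,s["tool_pos"])
```

```text
22.17 [0.5774 0.1911 0.1002] [-0.056  3.14   0.   ] [ 0.7 -0.3 -1.6] 0.08 8.0
wrist 12969 z [0.0685 0.1054 0.1253] x [0.5472 0.6034] y [0.1531 0.2292]
 tilt hist [  3   3   3   4   1   2   2   0   6  14 108   4] med 64.6
scene 717 z [0.0674 0.0873 0.1222] x [0.5532 0.6162] y [0.1504 0.2298]
 tilt hist [ 4  6  3  8 46  4  3  0  3 13 54  6] med 34.1
side 308 z [0.0818 0.0994 0.1212] x [0.5476 0.6126] y [0.155  0.2335]
 tilt hist [  7   0   0   0   0   0   0   0   0   0 114  15] med 65.7
```

Emit:
send_rows:
  plan:
    - [[1,0,0,-0.03,0],[1,0,0,-0.05,0],[1,0,0,-0.06,0],[1,0,0,-0.07,0],[1,0,0,-0.08,0],[1,0,0,-0.09,0],[1,0,0,-0.1,0],[1,0,0,-0.11,0],[1,0,0,-0.115,0],[1,0,0,-0.115,0]]
  force: 4

```text
t: 23.15
tool_pos: [0.5763, 0.1911, 0.076]
orientation: [0.056, -3.141, -0.0]
force: [-0.9, 1.4, 2.1]
opening: 0.0806
gripper_force: 4.0
```

Run:
```python
from h import *
s,p,d=st(); T=blue("wrist",s,p,d,s["tool_pos"]); q=p
for n in("scene","side"): 
    s2,p2,d2=grab(n); T=blue(n,s2,p2,d2,s["tool_pos"])
```

```text
23.25 [0.5763 0.191  0.0761] [ 0.056 -3.141 -0.   ] [0.  0.4 0.2] 0.0801 4.0
wrist 14737 z [0.0569 0.0812 0.1031] x [0.5468 0.6059] y [0.153  0.2291]
 tilt hist [ 1  0  4  1  6 54  7  0  1  3 11 62] med 49.3
scene 726 z [0.055  0.076  0.1026] x [0.5514 0.6104] y [0.1505 0.2297]
 tilt hist [15  2 10  1  6 13  7  0  3  4  5 83] med 79.3
side 182 z [0.0583 0.0857 0.1247] x [0.5469 0.6065] y [0.1534 0.2333]
 tilt hist [22  8  3  2  1  5  4  2  0  0  5 54] med 75.2
```

Emit:
send_rows:
  plan:
    - [[1,0,0,-0.005,0],[1,0,0,-0.01,0],[1,0,0,-0.015,0],[1,0,0,-0.02,0],[1,0,0,-0.025,0],[1,0,0,-0.025,0]]

```text
t: 23.9
tool_pos: [0.5766, 0.1909, 0.0713]
orientation: [-0.056, 3.141, -0.0]
force: [-1.7, -0.1, 3.7]
opening: 0.0795
gripper_force: 4.0
```

Run:
```python
from h import *
s,p,d=st(); T=blue("wrist",s,p,d,s["tool_pos"]); q=p
for n in("scene","side"): 
    s2,p2,d2=grab(n); T=blue(n,s2,p2,d2,s["tool_pos"])
    if n=="scene": cv2.imwrite("pics/t5.png",np.hstack([cv2.resize(q,(400,300)),cv2.resize(p2[150:290,260:440],(386,300))]))
```

```text
24.0 [0.5766 0.1909 0.0713] [-0.056  3.141 -0.   ] [-0.2 -0.2  1.7] 0.0798 4.0
wrist 15414 z [0.0569 0.0739 0.0991] x [0.546  0.6023] y [0.1529 0.229 ]
 tilt hist [ 3  1  0  2  3 72  2  2  0  2  3 60] med -1.4
scene 681 z [0.055  0.0747 0.0979] x [0.5491 0.6078] y [0.15   0.2297]
 tilt hist [11  8  4  4  6 11  4  5  3 11  2 80] med 83.4
side 215 z [0.0559 0.0821 0.1002] x [0.5464 0.6029] y [0.1536 0.2331]
 tilt hist [16 13 10  7  5 11  0  1  0  0  1 44] med -7.7
```

View pics/t5.png

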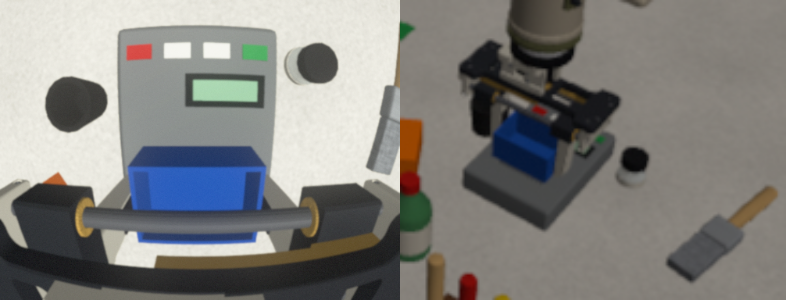

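Emit:
send_rows:
  plan:
    - [[0.95,0,0,0,0],[0.85,0,0,0,0],[0.5,0,0,0,0],[0,0,0,0,0],[-1,0,0,0,0],[-1,0,0,0,0],[-1,0,0,0,0],[-1,0,0,0.05,0],[-1,0,0,0.15,0],[-1,0,0,0.3,0],[-1,0,0,0.5,0],[-1,-0.1,0,0.7,0],[-1,-0.25,0,0.8,0],[-1,-0.4,0,0.8,0],[-1,-0.4,0,0.8,0],[-1,-0.4,0,0.8,0]]

```text
t: 25.48
tool_pos: [0.4958, 0.1913, 0.2327]
orientation: [-0.057, 3.139, 0.001]
force: [-0.6, -0.4, 0.5]
opening: 0.0929
gripper_force: 0.0
```

Run:
```python
from h import *
s,p,d=st()
W=wcloud(s,d); T=blue("wrist",s,p,d,(.575,.191)); U=T[T[:,2]>.088]; print(U.mean(0),cv2.minAreaRect(U[:,:2].astype(np.float32)))
m=(W[...,2]>.034)&(W[...,2]<.047)&(W[...,0]>.42)&(W[...,0]<.68)&(W[...,1]>.1)&(W[...,1]<.27)&(np.hypot(W[...,0]-.48,W[...,1]-.278)>.03)
c,l,stt,_=cv2.connectedComponentsWithStats(m.astype(np.uint8)); P=W[l==1+np.argmax(stt[1:,4])]
print("scale",cv2.minAreaRect(P[:,:2].astype(np.float32)))
for n in("scene","side"):
    s2,p2,d2=grab(n); T=blue(n,s2,p2,d2,(.575,.191)); U=T[T[:,2]>.088]; print(cv2.minAreaRect(U[:,:2].astype(np.float32)),np.percentile(U[:,2],[5,50,95]))
```

```text
25.58 [0.497  0.191  0.2318] [-0.056  3.14   0.   ] [ 0.3 -0.2 -0.9] 0.0928 0.0
wrist 3636 z [0.0563 0.0657 0.0971] x [0.5454 0.6004] y [0.1532 0.2292]
 tilt hist [ 8  2  1  0  1 24 40  9  6  3  7 49] med 13.1
[0.55582132 0.18966587 0.09469939] ((0.5697931051254272, 0.1911323070526123), (0.0484815277159214, 0.07963288575410843), 2.029871702194214)
scale ((0.5389605760574341, 0.18972527980804443), (0.172159805893898, 0.1307833194732666), 2.0022823810577393)
scene 791 z [0.0544 0.0763 0.0973] x [0.548  0.6065] y [0.1504 0.2293]
 tilt hist [41  7  5  6  5  9  4  2  3  4  6 54] med -1.1
((0.5769263505935669, 0.18964846432209015), (0.060056913644075394, 0.0795459896326065), 0.3595618009567261) [0.0883904  0.09327041 0.09763329]
side 603 z [0.0544 0.0677 0.0973] x [0.5463 0.6008] y [0.1541 0.2337]
 tilt hist [ 9 11 11  3  3 46 21  3  5 10  9 14] med -1.2
((0.5739845037460327, 0.19206088781356812), (0.055353470146656036, 0.08377250283956528), 2.565241813659668) [0.08843675 0.09436965 0.09788692]
```

```bash
python3 -c "
from plant import order; print(order.close_job())"
```

```text
the job is handed in; nothing more can be done
None
```

The blue cover now sits open side up on the middle of the steel pan, within about 2 mm of centre and with its long side along the pan's. I did not re-measure the bystanders, the gripper has let go and pulled clear, and the job was handed in at about 26 s.

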